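Roll the compressor shaft onto the measuring line

TASK

On the rubber-faced board, push the long steel shaft with your fingertips so that it rolls across the board and comes to rest lying squarely along the line that has a short bar across each end, not the plain line. Roll it over rather than sliding it, never pick it up or push it off the board, and leave everything else where it is.

Things in the scene. Friction and masses are not known exactly. Their poses are not given: they have to be found in the camera images.
- shaft: Round steel shaft, 32 mm diameter, 120 mm long, 0.6 kg, lying on the board between the lines, parallel to them within 3 degrees. Origin on its axis at mid-length, 28 mm above the bench; x along the shaft, y and z turn as it rolls (z up at first). A fingertip resting lightly on its top, moved sideways, rolls it half as far as the tip moves; several strokes do it. Left alone it stops within a few mm.
- board: Fixed flat inspection board, dark rubber on steel, 240 mm (its x) by 340 mm (its y) by 12 mm thick, turned a little on the bench. Origin at the centre of its underside, z up; its top face is 12 mm above the bench. The shaft rolls along the board's y direction.
- barred_line: THE GOAL LINE: thin white line marked on the board, 180 mm long, 6 mm wide, with a 36 mm bar across each of its two ends (like a long letter I). Flat, flush with the board's face. Origin at its middle on the board's top face; its x axis runs along the line, its y axis across it. It may be on either side of the shaft.
- plain_line: The other white line, the same length and width without end bars, parallel to the goal line, on the other side of the shaft. Not to be used. Origin and axes as for the goal line.
- collar: Bystander, leave alone: plain steel ring collar standing flat on the board near a corner, 32 mm outer diameter, 22 mm tall; origin at the centre of its underside.
- bearing: Bystander, leave alone: flat steel ring bearing on the board near another corner, 38 mm outer diameter, 14 mm tall; origin at the centre of its underside.
- bushing: Bystander, leave alone: small flanged brass bushing standing on the board's edge far from the robot, 26 mm diameter, 24 mm tall; origin at the centre of its underside.
- tape: Bystander, leave alone: roll of brown tape on the bench to the robot's right, 110 mm diameter, 50 mm tall; origin at the centre of its underside.
- pulley: Bystander, leave alone: dark steel belt pulley on the bench to the robot's left, 120 mm diameter, 42 mm tall; origin at the centre of its underside.
- oiler: Bystander, leave alone: white plastic bottle, 56 mm diameter, 95 mm tall, standing on the bench to the left; origin at the centre of its underside.

How it is judged:
By the outcome, as a careful person would: the job done as asked, in the order asked, and still so for the second after the job is handed in, with the robot touching nothing.
It also fails if it takes over 48 s, if anything falls off the work surface, if the arm or the gripper's body presses on something with over 40 N, if the wrist force passes 120 N, or if a joint passes its speed limit or range.

ROBOT

A 6-joint arm with a two-finger parallel gripper is mounted at the origin on the work surface. World frame = base frame: x ahead of the robot, y to its left, z up, the work surface at z = 0. Lengths are in mm, angles in degrees, forces in N, time in s.
With the tool pointing down it reaches from about 300 to 850 mm from the base axis. Payload 4.2 kg.
Tool frame: the origin (TCP) lies at the centre of the arm's flange, where the gripper is bolted on; the fingertips stand 191 mm ahead of it and the grasp point (between the pads) lies 172 mm ahead of it; z points along the fingers, y is the direction in which the jaws open and shut (so a half turn about z gives the same grasp; the last joint's range is limited). The gripper opens to 91 mm and grips with 3 to 60 N. Pads are 32 mm wide; open, the fingers measure 118 mm over their backs; the gripper's body (76 mm by 178 mm) begins 60 mm behind the grasp point.
Start: joints at [66.005, 18.312, 89.639, -0, 72.044, -1.146], TCP at [223.276, 529.878, 404.776] pointing down, gripper open.
Joint ranges: [-177.97, 177.97], [-48.28, 115.42], [12.27, 149.76], [-77.06, 257.06], [2.81, 150.46], [-146.56, 146.56]. Speed limits (degrees/s): [147.25, 147.25, 180, 180, 180, 180].

INTERFACE

Orientations are given as [roll, pitch, yaw] about the fixed x, y, z axes, in that order (R = Rz(yaw) Ry(pitch) Rx(roll)).
In Python, from workcell import status, vision, ticket gives the robot as it stands.
- The arm moves only by the shell command python3 -m jog 'ROWS' [FORCE]. ROWS is JSON, a list of rows, each a list of 7 numbers: the finger opening in m, from 0 to 0.0912, then the shift along the tool's x, y, z in m, then the turn, a rotation vector about the tool's x, y, z in rad. A call has 1 to 12 rows; each row shifts and turns the commanded pose from where the row before left it, along the tool's axes as they then stand; what a row does not reach is not made up. A row lasts 1/8 s, in which the tool goes at most 62.5 mm and 10.7 degrees, less where a joint would pass 70% of its speed; a pose out of reach is approached as far as the arm can. A call with a gripper value outside its range is refused whole. The fingers move at their own pace and stop on an object; FORCE is the grip in N (left out, the last holds). Time passes only in rows, so rows that do not move let the fingers close. It gives the time, the measured TCP pose, the force and the opening at its end, in the units of the state.
- status.state(): the state, without advancing time (a new reading comes with each control period).
- vision.grab_frame(name): name is "scene" or "side" or "wrist"; returns a dict with "color" (400x640x3 uint8, blue, green, red), "depth" (400x640 float32, mm along the optical axis (not along the pixel's ray), 0 where there is no reading), "fov_y" (degrees; the focal length in pixels is half the picture's height over the tangent of half this angle, whatever the lens; pixels are square), "cx", "cy" (the principal point, pixels), "k1" (the pictures are not rectified: a ray, as slopes to the right and down, at radius r is drawn at 1 + k1 r^2 times it, then the intrinsics apply), "pose" (4x4, takes a point from camera to world coordinates). Camera axes: x right, y down, z forward; pixel columns grow to the right and rows downward; lengths in mm; the calibration is good to about 2 mm. A picture is of the moment at which its call begins.
- ticket.job_done(): hands the job in, once; it reports no verdict.
Trained networks look in the newest picture that a camera, given by its name, has taken for a name from the list of things; names that differ only in an ending like _2 or _b are one class to them, and where a whole thing is asked for, a point or a joint stands for the part that bears it (a point fixed in the world has none). Each returns a list of dicts, best first, with "p" (0 to 1); they miss things now and then, are a little off and sometimes report something else, mostly with a low value. They report only what shows in the picture. A call takes as long as a camera call.
- vision.find_in(camera, label): "location" ([x, y, z] in mm, in world coordinates, good to about 4 mm: the middle of the surface that is visible of it).
- vision.silhouettes(camera, label): "pixels" (400x640 bool, what is visible of it).
The state is a dict: "time_s": time; "qpos": joint angles; "qvel": joint speeds; "effort": joint torques, N m; "ee_pos": TCP position; "ee_rot": TCP orientation; "force": force on the tool from outside, world axes, zero at the start; "torque": the same for the moment, N m; "gripper_width": finger opening in mm.
Only numpy, scipy, OpenCV 4.12 (cv2) and the standard library are available. Lean on these libraries where they do the work, as an engineer would, in place of code of your own. Each camera call takes 0.05 s, during which the arm holds its last target.

## Working session

There is one attempt and no reset: what is moved stays moved. The work goes in short steps, Python scripts to look and compute and a shell command to move; the robot and the scene stay as the last step left them, time stands still between calls to the robot, and variables do not carry over. Pictures are saved under pics/ and viewed, and the job is handed in when it is done.

```bash
mkdir -p pics; ls
python3 - <<'E'
from workcell import status, vision
import cv2,json
print(status.state())
for n in ("scene","side","wrist"):
    f=vision.grab_frame(n); cv2.imwrite(f"pics/{n}0.png",f["color"])
    print(n,f["fov_y"],f["cx"],f["cy"],f["k1"],f["pose"].round(3).tolist() if hasattr(f["pose"],'round') else f["pose"])
    for l in ("shaft","board","barred_line","plain_line","collar","bearing","bushing"):
        print(l,[( [round(float(v),1) for v in d["location"]],round(d["p"],2)) for d in vision.find_in(n,l)][:3])
E
```

```text
pics
{'time_s': 0.0, 'qpos': array([ 6.60010826e+01,  1.83520435e+01,  8.97064076e+01, -7.35160445e-05,
        7.20438845e+01, -1.14469957e+00]), 'qvel': array([-0.05533262, -0.02246638,  0.044591  , -0.01100026, -0.03093989,
       -0.09651275]), 'effort': array([-1.33685598e-04, -4.12467813e+01, -2.31973135e+01,  7.30082486e-02,
        4.58428427e-02, -1.61685452e-04]), 'ee_pos': array([223.24386521, 529.714019  , 403.91593547]), 'ee_rot': array([-1.79897683e+02, -1.97452373e-03,  1.57145803e+02]), 'force': array([-0.43154789,  0.35306474,  0.19814407]), 'torque': array([-0.00223536,  0.0061466 , -0.06303899]), 'gripper_width': 91.26635215154614}
scene 46.96128589058192 318.66751287111936 208.22357754296627 0.004943054249964075 [[0.825, 0.335, -0.455, 1138.524], [0.565, -0.503, 0.654, -790.105], [-0.01, -0.797, -0.605, 788.924], [0.0, 0.0, 0.0, 1.0]]
shaft [([601.8, -8.7, 38.0], 0.76), ([527.4, 139.7, 27.5], 0.55)]
board [([628.9, -40.8, 9.4], 0.6)]
barred_line [([620.8, 71.1, 11.6], 0.51)]
plain_line [([502.3, -133.5, 28.5], 0.44)]
collar [([503.5, -129.7, 29.2], 0.39)]
bearing 
[... 164 characters left out ...]
2466916164134595 [[0.779, -0.356, 0.516, -126.016], [-0.626, -0.418, 0.658, -868.431], [-0.019, -0.836, -0.549, 788.688], [0.0, 0.0, 0.0, 1.0]]
shaft [([589.6, -11.1, 36.7], 0.8)]
board [([595.3, -40.7, 10.8], 0.88)]
barred_line [([606.4, 71.8, 12.7], 0.65)]
plain_line []
collar [([522.1, 142.1, 24.6], 0.6)]
bearing [([500.7, -131.6, 27.7], 0.58), ([515.3, -404.2, 41.1], 0.24)]
bushing [([704.9, 3.9, 23.4], 0.44)]
wrist 58.68743104421311 320.67889875997275 200.70322360095736 -0.001757745502919492 [[0.388, 0.893, 0.227, 160.181], [0.922, -0.376, -0.095, 556.657], [0.0, 0.246, -0.969, 384.954], [0.0, 0.0, 0.0, 1.0]]
shaft []
board []
barred_line []
plain_line []
collar []
bearing []
bushing []
```

View pics/scene0.png

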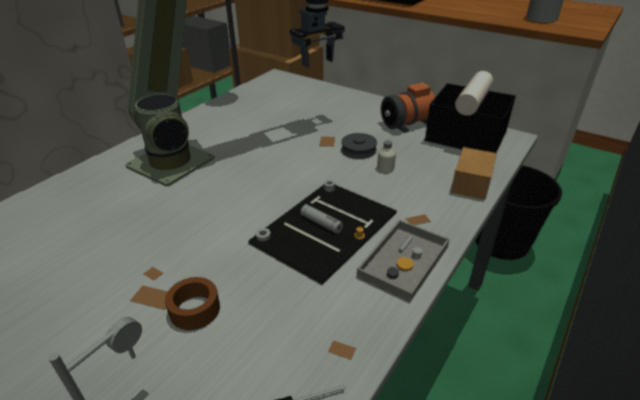

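View pics/side0.png

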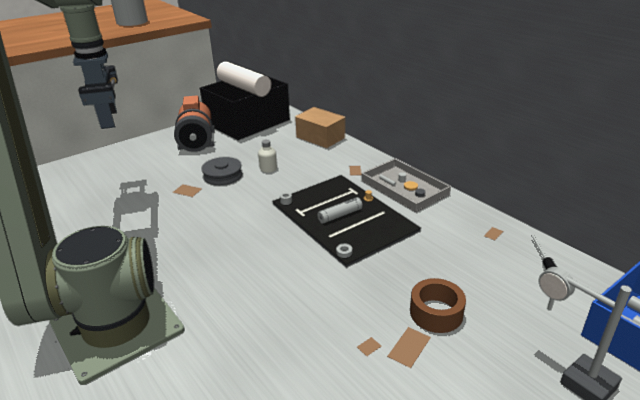

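Barred line is on the +y side (scene pixels ~(312,200)–(371,225)), the plain line at (284,224)–(340,250), and the shaft lies between them. Next I measure the geometry.

```bash
cat > h.py <<'E'
import numpy as np, cv2
from workcell import status, vision
def K(f):
    h=f["color"].shape[0]; fl=h/2/np.tan(np.radians(f["fov_y"]/2)); return fl
def rays(f,px):
    fl=K(f); d=(np.asarray(px,float)-[f["cx"],f["cy"]])/fl; u=d.copy()
    for _ in range(20): u=d/(1+f["k1"]*(u**2).sum(1,keepdims=True))
    return u
def onplane(f,px,z):
    P=np.asarray(f["pose"]);u=rays(f,px); D=np.c_[u,np.ones(len(u))]@P[:3,:3].T
    t=(z-P[2,3])/D[:,2]; return P[:3,3]+D*t[:,None]
def cloud(f,mask):
    P=np.asarray(f["pose"]);v,u=np.nonzero(mask&(f["depth"]>0)); z=f["depth"][v,u]
    r=rays(f,np.c_[u,v]); X=np.c_[r,np.ones(len(r))]*z[:,None]
    return X@P[:3,:3].T+P[:3,3]
def sil(n,l):
    s=vision.silhouettes(n,l); return [(d["p"],np.asarray(d["pixels"])) for d in s]
def proj(f,X):
    P=np.asarray(f["pose"]);c=(np.atleast_2d(X)-P[:3,3])@P[:3,:3]; s=c[:,:2]/c[:,2:]
    s=s*(1+f["k1"]*(s**2).sum(1,keepdims=True)); return s*K(f)+[f["cx"],f["cy"]]
def rect(pts):
    (c,s,a)=cv2.minAreaRect(pts[:,:2].astype(np.float32)); return c,s,a
def fitcyl(X):
    # axis dir from horizontal PCA refined: fit y0, yaw, z with r=16
    from scipy.optimize import least_squares
    m=np.median(X,0)
    def res(p):
        c,s=np.cos(p[1]),np.sin(p[1]); off=-(X[:,0]-m[0])*s+(X[:,1]-m[1])*c-p[0]
        return np.hypot(off,X[:,2]-p[2])-16
    best=min((least_squares(res,[0,a,28],loss="soft_l1",f_scale=1.5) for a in np.radians([-20,0,10,20,40])),key=lambda r:r.cost)
    p=best.x;c,s=np.cos(p[1]),np.sin(p[1])
    ok=np.abs(best.fun)<4
    al=((X[:,:2]-m[:2])@[c,s])[ok]; lo,hi=np.percentile(al,[.5,99.5])
    mid=m[:2]+np.array([c,s])*(lo+hi)/2+np.array([-s,c])*p[0]
    return mid,np.degrees(p[1]),p[2],hi-lo,ok.mean()
E
python3 - <<'E'
from h import *
for n in ("scene","side"):
    f=vision.grab_frame(n)
    for l in ("barred_line","plain_line","board","shaft","collar","bearing","bushing"):
        for p,m in sil(n,l)[:2]:
            v,u=np.nonzero(m)
            if l=="shaft": 
                X=cloud(f,m); print(n,l,round(p,2),m.sum(),fitcyl(X))
            X=onplane(f,np.c_[u,v],12.); c,s,a=rect(X)
            print(n,l,round(p,2),m.sum(),np.round(c,1),np.round(s,1),round(a,2))
    im=f["color"]; 
    x0,y0=(240,170) if n=="scene" else (265,165)
    cv2.imwrite(f"pics/{n}c.png",cv2.resize(im[y0:y0+110,x0:x0+170],None,fx=4.5,fy=4.5,interpolation=cv2.INTER_CUBIC))
E
```

```text
scene barred_line 0.54 19 [613.   74.1] [ 11.9 180.4] 87.54
scene board 0.6 7400 [610.6  -4.8] [355.5 255.2] 87.38
scene shaft 0.78 586 (array([ 5.92473283e+02, -4.98127504e-01]), np.float64(-186.65129837663727), np.float64(27.761720452006127), np.float64(130.79653834092363), np.float64(0.8730703259005146))
scene shaft 0.78 586 [581.5  16.4] [ 54.5 149. ] 84.44
scene collar 0.64 89 [518.9 159. ] [26.9 52.7] 33.75
scene collar 0.3 2097 [ 514.2 -387.5] [113.1 153.9] 53.02
scene bearing 0.57 146 [ 494.  -125.3] [33.9 45.6] 39.4
scene bearing 0.42 108 [517.4 161.3] [32.9 58.1] 33.85
scene bushing 0.65 831 [463.5 421.9] [124.4 179.4] 32.27
scene bushing 0.43 75 [701.1  20.4] [20.9 40.2] 33.7
side board 0.89 6369 [606.8  -5.2] [357.9 251.7] 86.18
side shaft 0.6 496 (array([596.91905919,  -1.72529739]), np.float64(-6.044041570228385), np.float64(28.07060632476067), np.float64(118.88885994389736), np.float64(0.8785425101214575))
side shaft 0.6 496 [614.2  16.5] [ 48.9 144.2] 84.12
side collar 0.47 88 [538.1 158.4] [48.2 25.3] 55.3
side bearing 0.46 180 [ 511.4 -124.1] [50.2 38.5] 50.2
side bushing 0.54 69 [722.6  21.3] [57.9 19.4] 46.98
```

Run:
```python
from h import *
# rectified orthographic top views at z=12, 2 px/mm
for n in ("scene","side"):
    f=vision.grab_frame(n)
    xs=np.arange(470,750,.5); ys=np.arange(190,-200,-.5)
    # image: rows=x decreasing? use cols = -y , rows=-x
    gx,gy=np.meshgrid(xs[::-1],ys,indexing='ij')
    uv=proj(f,np.c_[gx.ravel(),gy.ravel(),np.full(gx.size,12.)]).astype(np.float32).reshape(gx.shape+(2,))
    o=cv2.remap(f["color"],uv[...,0],uv[...,1],cv2.INTER_CUBIC)
    cv2.imwrite(f"pics/{n}_top.png",o)
    g=o.max(2)
    for nm,sl in (("barred",(55,100)),("plain",(-110,-50))):
        # per x column weighted y centroid of bright
        Y=[];X=[]
        for x in np.arange(530,690,4):
            r=int(round((xs[-1]-x)*2)); ii=[int(round((190-y)*2)) for y in sl][::-1]
            seg=g[r,ii[0]:ii[1]].astype(float); yy=ys[ii[0]:ii[1]]
            w=np.clip(seg-np.median(seg)-25,0,None)
            if w.sum()>200: X.append(x);Y.append((w*yy).sum()/w.sum())
        X=np.array(X);Y=np.array(Y)
        p=np.polyfit(X,Y,1)
        for _ in range(3):
            k=abs(np.polyval(p,X)-Y)<2; p=np.polyfit(X[k],Y[k],1)
        print(n,nm,len(X),k.sum(),"yaw",np.degrees(np.arctan(p[0])),"y at 600",np.polyval(p,600))
```

```text
scene barred 40 40 yaw -3.4143460815805207 y at 600 75.3149486340759
scene plain 40 40 yaw -3.2187431074595043 y at 600 -59.60858667888432
side barred 40 40 yaw -3.37783360423147 y at 600 75.28850012127499
side plain 40 38 yaw -3.4209586125372775 y at 600 -59.504653513890055
```

View pics/scene_top.png

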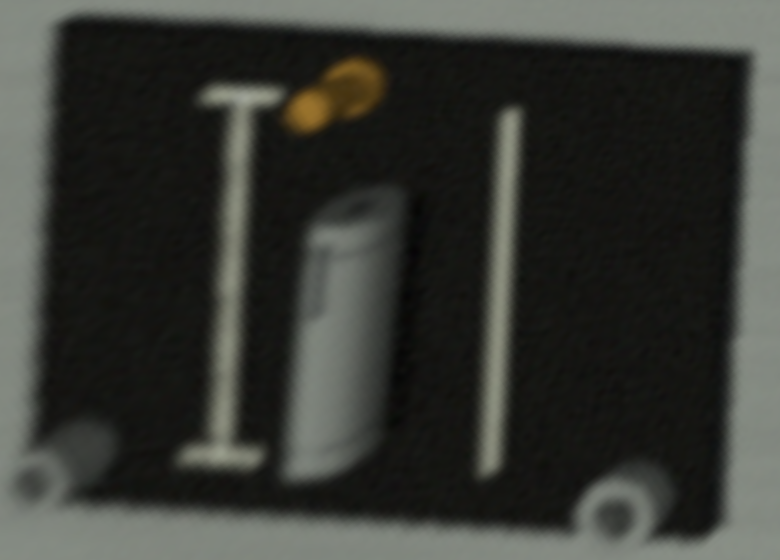

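View pics/side_top.png

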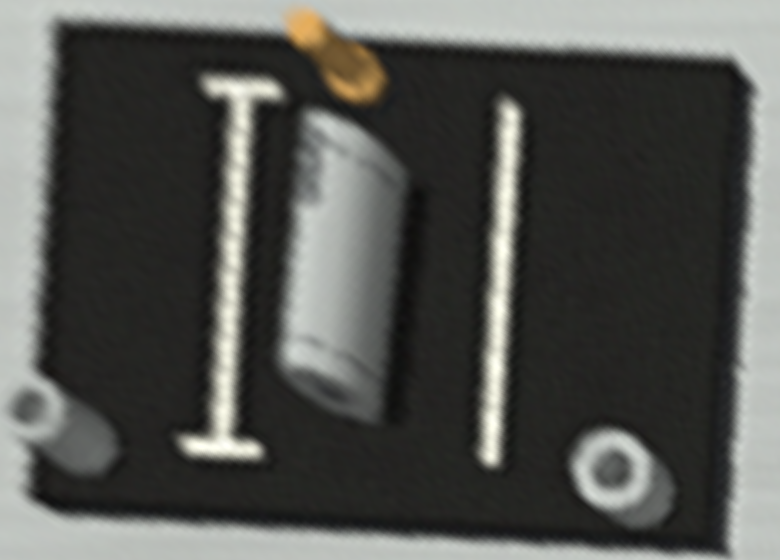

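```bash
python3 -m jog '[[0.07,-0.046,-0.030,0,0,0,0],[0.07,-0.046,-0.030,0,0,0,0],[0.07,-0.046,-0.030,0,0,0,0],[0.07,-0.046,-0.030,0,0,0,0],[0.07,-0.046,-0.030,0,0,0,0],[0.07,-0.046,-0.030,0,0,0,0],[0.07,-0.046,-0.030,0,0,0,0],[0.07,-0.046,-0.030,0,0,0,0],[0.07,-0.046,-0.030,0,0,0,0],[0.07,-0.046,-0.030,0,0,0,0],[0.07,-0.046,-0.030,0,0,0,0],[0.07,-0.046,-0.030,0,0,0,0]]'
python3 -m jog '[[0.07,0,0,0.01,0,0,0.18],[0.07,0,0,0.01,0,0,0.18],[0.07,0,0,0.01,0,0,0.18],[0.07,0,0,0.01,0,0,0.18],[0.07,0,0,0.01,0,0,0.18],[0.07,0,0,0.01,0,0,0.18],[0.07,0,0,0.01,0,0,0.17],[0.07,0,0,0,0,0,0],[0.07,0,0,0,0,0,0]]'
python3 - <<'E'
from h import *
print({k:np.round(v,2) for k,v in status.state().items() if k in("ee_pos","ee_rot","force","gripper_width","time_s","qpos")})
for n in ("wrist",):
    f=vision.grab_frame(n); cv2.imwrite(f"pics/w1.png",f["color"])
    for p,m in sil(n,"shaft")[:1]: print(p,m.sum(),fitcyl(cloud(f,m)))
E
```

```text
time_s: 3.6
ee_pos: [593.0, -17.9, 404.9]
ee_rot: [180.0, 0.0, 157.1]
force: [0.8, 0.9, 0.5]
gripper_width: 70.2
time_s: 4.72
ee_pos: [592.3, -16.2, 335.1]
ee_rot: [180.0, -0.0, 85.7]
force: [0.3, -0.5, 0.5]
gripper_width: 70.1
{'time_s': np.float64(4.72), 'qpos': array([-2.680e+00,  2.276e+01,  9.334e+01,  1.000e-02,  6.387e+01,
        1.650e+00]), 'ee_pos': array([592.32, -16.24, 335.12]), 'ee_rot': array([ 1.7996e+02, -1.0000e-02,  8.5660e+01]), 'force': array([ 0.28, -0.53,  0.48]), 'gripper_width': np.float64(70.1)}
0.62 6061 (array([5.96878829e+02, 1.51391667e-01]), np.float64(-6.035191836803791), np.float64(28.140741893584636), np.float64(118.96329682526455), np.float64(0.9930486593843099))
```

View pics/w1.png

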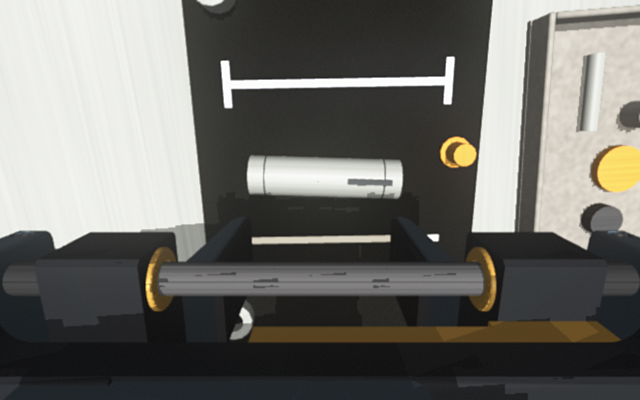

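The wrist view shows the shaft at (247–403, 155–198), with the barred line beyond it at rows ~82, bars at columns 228 and 448. I'll measure both from this one camera.

```bash
cat >> h.py <<'E'
def barred(f,ymin=50,ymax=110):
    """line from wrist/any camera: bright pixels on plane z=12 """
    g=f["color"].min(2); v,u=np.nonzero(g>140); X=onplane(f,np.c_[u,v],12.)
    e=np.radians(-3.4); a=(X[:,:2]-[613,74.5])@[np.cos(e),np.sin(e)]; b=(X[:,:2]-[613,74.5])@[-np.sin(e),np.cos(e)]
    k=(abs(a)<75)&(abs(b)<7); p=np.polyfit(X[k,0],X[k,1],1)
    k2=(abs(b)<25)&(abs(a)<105); lo,hi=a[k2].min(),a[k2].max()
    c=613+(lo+hi)/2*np.cos(e)
    return np.array([c,np.polyval(p,c)]),np.degrees(np.arctan(p[0])),hi-lo,k.sum()
def report(n="wrist"):
    f=vision.grab_frame(n)
    L=barred(f); print(n,"line",np.round(L[0],1),round(L[1],2),"len",round(L[2],1),L[3])
    s=sil(n,"shaft")
    if s:
        S=fitcyl(cloud(f,s[0][1])); y=(S[1]+90)%180-90
        d=np.array(S[0])-L[0]; e=np.radians(L[1])
        print("shaft",round(s[0][0],2),np.round(S[0],1),"yaw",round(y,2),"z",round(S[2],1),"len",round(S[3],1),
          "along",round(d@[np.cos(e),np.sin(e)],1),"across",round(d@[-np.sin(e),np.cos(e)],1))
    return f
E
python3 - <<'E'
from h import *
report();report("side");report("scene")
E
```

```text
wrist line [613.4  73.6] -3.32 len 187.6 1666
shaft 0.74 [5.97e+02 1.00e-01] yaw -6.07 z 28.2 len 118.4 along -12.1 across -74.3
side line [615.7  74.8] -3.43 len 188.1 109
shaft 0.86 [596.4  -1.8] yaw -6.12 z 28.2 len 118.7 along -14.7 across -77.6Traceback (most recent call last):
  File "<stdin>", line 2, in <module>
  File "h.py", line 46, in report
    L=barred(f); print(n,"line",np.round(L[0],1),round(L[1],2),"len",round(L[2],1),L[3])
  File "h.py", line 40, in barred
    k=(abs(a)<75)&(abs(b)<7); p=np.polyfit(X[k,0],X[k,1],1)
                                ~~~~~~~~~~^^^^^^^^^^^^^^^^^
    raise TypeError("expected non-empty vector for x")
TypeError: expected non-empty vector for x
```

```bash
python3 -m jog '[[0.07,0.0035,0.003,0.02,0,0,0.031],[0.07,0,0,0.03,0,0,0],[0.07,0,0,0.03,0,0,0],[0.07,0,0,0.01,0,0,0],[0.07,0,0,0.005,0,0,0],[0.07,0,0,0,0,0,0]]'
python3 -m jog '[[0.07,0,0,0.003,0,0,0],[0.07,0,0,0,0,0,0]]'; python3 -m jog '[[0.07,0,0,0.002,0,0,0],[0.07,0,0,0,0,0,0]]'
```

```text
time_s: 5.82
ee_pos: [595.8, -13.0, 240.4]
ee_rot: [179.9, -0.0, 83.8]
force: [-0.9, -0.6, 1.2]
gripper_width: 70.2
time_s: 6.08
ee_pos: [595.5, -13.0, 237.2]
ee_rot: [180.0, -0.0, 83.8]
force: [1.2, -0.5, -0.0]
gripper_width: 70.1
time_s: 6.32
ee_pos: [595.6, -13.0, 235.0]
ee_rot: [180.0, -0.0, 83.8]
force: [0.2, 0.5, 2.3]
gripper_width: 70.1
```

```bash
python3 -m jog '[[0.07,0,0,0.0005,0,0,0],[0.07,0,0,0,0,0,0]]'
```

```text
time_s: 6.58
ee_pos: [595.6, -12.9, 234.9]
ee_rot: [179.9, -0.0, 83.8]
force: [-1.7, 0.3, 6.0]
gripper_width: 69.8
```

```bash
python3 -m jog '[[0.07,0.002,0,0,0,0,0],[0.07,0.004,0,0,0,0,0],[0.07,0.004,0,0,0,0,0],[0.07,0.004,0,0,0,0,0],[0.07,0.002,0,0,0,0,0],[0.07,0,0,0,0,0,0]]'; python3 -c "
from h import *
cv2.imwrite('pics/w2.png',report()['color']);report('side')"
```

```text
time_s: 7.32
ee_pos: [597.3, 3.2, 234.9]
ee_rot: [180.0, -0.0, 83.8]
force: [-0.8, -0.7, 4.8]
gripper_width: 69.6
wrist line [613.2  73.7] -3.34 len 187.6 3466
shaft 0.75 [597.9   8.2] yaw -5.98 z 28.1 len 118.9 along -11.5 across -66.3
side line [602.1  75.6] -3.31 len 161.7 82
shaft 0.82 [597.6   6.2] yaw -5.87 z 27.8 len 118.5 along -0.5 across -69.5
```

View pics/w2.png

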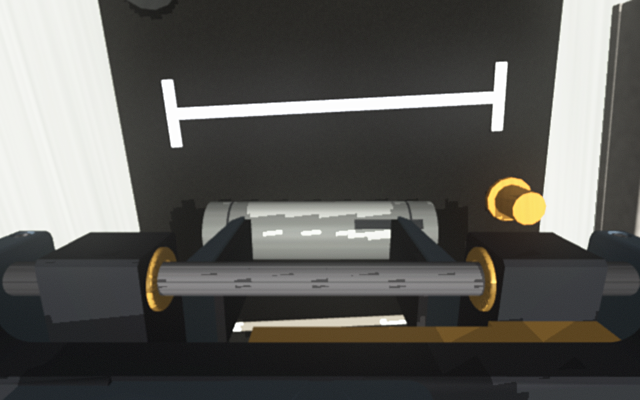

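Rolled 8 mm for 16 mm of tip travel, as expected. I'll finish this stroke.

```bash
python3 -m jog '[[0.07,0.002,0,0,0,0,0],[0.07,0.004,0,0,0,0,0],[0.07,0.004,0,0,0,0,0],[0.07,0.004,0,0,0,0,0],[0.07,0.004,0,0,0,0,0],[0.07,0.004,0,0,0,0,0],[0.07,0.004,0,0,0,0,0],[0.07,0.004,0,0,0,0,0],[0.07,0.002,0,0,0,0,0],[0.07,0,0,0,0,0,0],[0.07,0,0,-0.004,0,0,0],[0.07,0,0,-0.008,0,0,0]]'; python3 -c "
from h import *
report();report('side')"
```

```text
time_s: 9.02
ee_pos: [600.4, 34.7, 246.0]
ee_rot: [-179.9, 0.0, 83.8]
force: [-0.4, 0.4, 0.4]
gripper_width: 70.1
wrist line [613.3  73.5] -3.36 len 188.0 2833
shaft 0.89 [599.5  24.2] yaw -6.01 z 28.2 len 117.2 along -10.9 across -50.1
side line [615.5  74.5] -3.2 len 188.6 109
shaft 0.71 [600.1  21.9] yaw -6.33 z 28.0 len 121.0 along -12.4 across -53.4
```

```bash
python3 -m jog '[[0.07,-0.0125,0,0,0,0,0],[0.07,-0.012,0,0,0,0,0],[0.07,0,0,0.006,0,0,0],[0.07,0,0,0.0045,0,0,0],[0.07,0,0,0.0015,0,0,0],[0.07,0,0,0,0,0,0]]'
python3 -m jog '[[0.07,0.002,0,0,0,0,0],[0.07,0.004,0,0,0,0,-0.004],[0.07,0.004,0,0,0,0,-0.004],[0.07,0.004,0,0,0,0,-0.004],[0.07,0.004,0,0,0,0,-0.004],[0.07,0.004,0,0,0,0,-0.004],[0.07,0.002,0,0,0,0,0],[0.07,0,0,0,0,0,0]]'; python3 -c "
from h import *
report();report('side')"
```

```text
time_s: 9.98
ee_pos: [597.9, 10.7, 234.9]
ee_rot: [-180.0, -0.0, 83.8]
force: [-2.5, -1.0, 6.9]
gripper_width: 69.7
time_s: 10.98
ee_pos: [600.5, 34.9, 234.9]
ee_rot: [180.0, -0.0, 84.9]
force: [-1.5, 0.1, 6.5]
gripper_width: 69.9
wrist line [613.2  73.6] -3.36 len 187.6 3118
shaft 0.79 [600.6  36.3] yaw -6.0 z 28.1 len 118.7 along -10.4 across -37.9
side line [615.5  71.4] -6.34 len 188.6 17
shaft 0.87 [600.8  34.2] yaw -5.97 z 28.2 len 120.7 along -10.5 across -38.6
```

The yaw twist on top did not turn the shaft, because the tips just slip in yaw. I'll finish the stroke and correct the angle separately.

```bash
python3 -m jog '[[0.07,0.002,0,0,0,0,0.01],[0.07,0.004,0,0,0,0,0.01],[0.07,0.004,0,0,0,0,0],[0.07,0.004,0,0,0,0,0],[0.07,0.004,0,0,0,0,0],[0.07,0.003,0,0,0,0,0],[0.07,0.001,0,0,0,0,0],[0.07,0,0,0,0,0,0],[0.07,0,0,-0.005,0,0,0],[0.07,0,0,-0.01,0,0,0],[0.07,0,0,-0.02,0,0,0],[0.07,0,0,0,0,0,0]]'; python3 -c "
from h import *
report();report('side')"
```

```text
time_s: 12.68
ee_pos: [603.3, 56.2, 271.0]
ee_rot: [179.8, -0.0, 83.8]
force: [0.5, -0.9, 0.2]
gripper_width: 69.2
wrist line [613.1  73.5] -3.36 len 187.5 2195
shaft 0.96 [601.6  47.5] yaw -6.06 z 28.1 len 116.2 along -10.0 across -26.7
side line [615.7  74.5] -3.86 len 188.1 21
shaft 0.76 [602.9  45.5] yaw -5.73 z 27.9 len 120.3 along -10.8 across -29.9
```

```bash
python3 -m jog '[[0.085,-0.0097,0,0,0,0,0],[0.085,0,0,0,0,0,0.1745],[0.085,0,0,0,0,0,0.1745],[0.085,0,0,0,0,0,0.1745],[0.085,0,0,0,0,0,0.1745],[0.085,0,0,0,0,0,0.1745],[0.085,0,0,0,0,0,0.1745],[0.085,0,0,0,0,0,0],[0.085,0,0,0,0,0,0]]'; python3 -c "
from h import *
for n in ('wrist','side','scene'): cv2.imwrite('pics/%s3.png'%n,vision.grab_frame(n)['color'])"
```

```text
time_s: 14.0
ee_pos: [601.6, 46.2, 269.0]
ee_rot: [-180.0, 0.0, 23.9]
force: [0.5, 0.3, 0.2]
gripper_width: 85.1
```

View pics/wrist3.png

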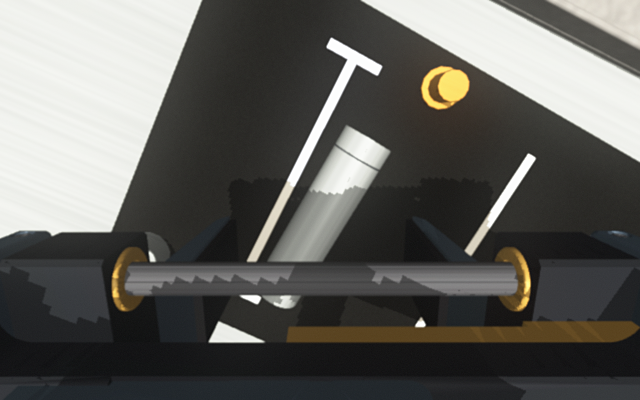

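View pics/side3.png

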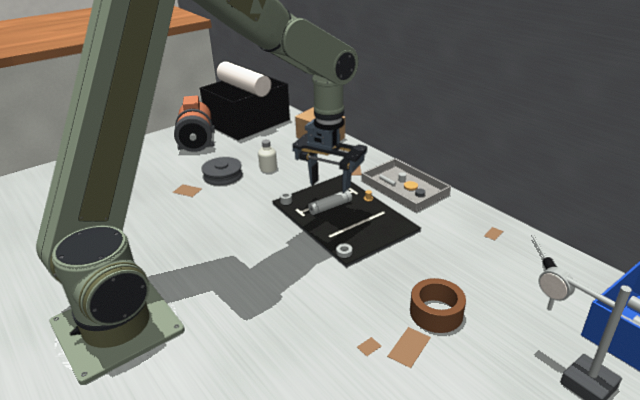

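```bash
python3 -m jog '[[0.085,0,0,0.02,0,0,0],[0.085,0,0,0.02,0,0,0],[0.085,0,0,0.013,0,0,0],[0.085,0,0,0.005,0,0,0],[0.085,0,0,0,0,0,-0.1],[0.085,0,0,0,0,0,-0.1],[0.085,0,0,0,0,0,-0.05],[0.085,0,0,0,0,0,-0.03],[0.085,0,0,0,0,0,0]]'; python3 -c "
from h import *
cv2.imwrite('pics/w4.png',report()['color']);report('side')"
```

```text
time_s: 15.28
ee_pos: [601.8, 46.5, 211.6]
ee_rot: [180.0, -0.0, 39.8]
force: [0.8, 1.0, -0.0]
gripper_width: 85.1
wrist line [614.9  73.4] -3.31 len 183.5 2997
shaft 0.88 [602.7  47.4] yaw -6.03 z 28.1 len 117.8 along -10.7 across -26.7
side line [615.9  76.2] -1.57 len 187.7 7
shaft 0.62 [593.8  46.6] yaw -5.95 z 28.0 len 102.1 along -21.3 across -30.2
```

View pics/w4.png

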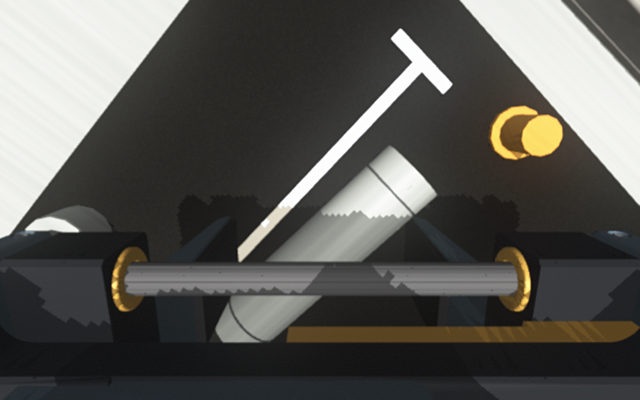

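```bash
for i in 1; do python3 -m jog '[[0.085,0,0,0,0,0,-0.02],[0.085,0,0,0,0,0,-0.02],[0.085,0,0,0,0,0,-0.02],[0.085,0,0,0,0,0,0]]'; done; python3 -c "
from h import *
report();print(status.state()['torque'])"
```

```text
time_s: 15.98
ee_pos: [601.8, 46.6, 211.4]
ee_rot: [180.0, -0.0, 43.2]
force: [0.7, 0.7, 0.5]
gripper_width: 84.8
wrist line [616.2  73.3] -3.3 len 180.9 3006
shaft 0.8 [602.8  47. ] yaw -6.02 z 28.1 len 117.6 along -11.9 across -27.1
[ 0.08824444  0.08040851 -0.07772425]
```

```bash
python3 -m jog '[[0.085,0,0,0,0,0,-0.015],[0.085,0,0,0,0,0,-0.015],[0.085,0,0,0,0,0,0]]';  python3 -c "
from h import *
report();print(status.state()['torque'])"; python3 -m jog '[[0.085,0,0,0,0,0,-0.015],[0.085,0,0,0,0,0,-0.01],[0.085,0,0,0,0,0,0]]';  python3 -c "
from h import *
report();print(status.state()['torque'])"
```

```text
time_s: 16.45
ee_pos: [601.7, 46.5, 211.3]
ee_rot: [180.0, -0.0, 45.0]
force: [0.3, 1.9, 0.4]
gripper_width: 84.9
wrist line [636.5  72.2] -3.31 len 140.2 3006
shaft 0.6 [602.6  46.8] yaw -4.47 z 28.1 len 117.5 along -32.4 across -27.3
[ 0.1114861   0.03187286 -0.13169203]
time_s: 16.92
ee_pos: [601.7, 46.5, 211.3]
ee_rot: [180.0, -0.0, 46.4]
force: [1.0, 0.7, 1.4]
gripper_width: 84.5
wrist line [636.6  72.2] -3.32 len 140.1 3003
shaft 0.89 [602.4  46.7] yaw -3.11 z 28.1 len 117.8 along -32.6 across -27.4
[ 0.06753966  0.02570023 -0.13062092]
```

```bash
python3 -m jog '[[0.085,0,0,0,0,0,0.03],[0.085,0,0,0,0,0,0.05],[0.085,0,0,-0.02,0,0,0],[0.085,0,0,-0.035,0,0,0],[0.07,0,0,0,0,0,-0.1684],[0.07,0,0,0,0,0,-0.1684],[0.07,0,0,0,0,0,-0.1684],[0.07,0,0,0,0,0,-0.1684],[0.07,0,0,0,0,0,-0.11],[0.07,-0.01,0,0,0,0,0],[0.07,0,0,0,0,0,0]]';  python3 -c "
from h import *
report();report('side')"
```

```text
time_s: 18.4
ee_pos: [600.9, 35.7, 266.1]
ee_rot: [-180.0, 0.0, 86.6]
force: [0.4, 0.5, 0.2]
gripper_width: 70.2
wrist line [613.3  73.5] -3.42 len 187.7 2502
shaft 0.93 [601.8  46.7] yaw -3.13 z 28.1 len 119.1 along -9.9 across -27.4
side line [615.5  75.4] -3.34 len 188.6 49
shaft 0.78 [602.1  44.6] yaw -3.21 z 28.0 len 121.0 along -11.6 across -31.6
```

```bash
python3 -m jog '[[0.07,-0.003,0,0.015,0,0,0],[0.07,0,0,0.01,0,0,0],[0.07,0,0,0.004,0,0,0],[0.07,0,0,0.0015,0,0,0],[0.07,0,0,0,0,0,0]]'
```

```text
time_s: 19.23
ee_pos: [601.0, 33.6, 235.8]
ee_rot: [180.0, -0.0, 86.7]
force: [-0.2, -0.3, 0.9]
gripper_width: 70.4
```

```bash
python3 -m jog '[[0.07,0,0,0.0012,0,0,0],[0.07,0,0,0,0,0,0]]'; python3 -m jog '[[0.07,0.002,0,0,0,0,0],[0.07,0.004,0,0,0,0,0],[0.07,0.004,0,0,0,0,0],[0.07,0.004,0,0,0,0,0],[0.07,0.004,0,0,0,0,0],[0.07,0.004,0,0,0,0,0],[0.07,0.004,0,0,0,0,0],[0.07,0.004,0,0,0,0,0],[0.07,0.004,0,0,0,0,0],[0.07,0.004,0,0,0,0,0],[0.07,0.002,0,0,0,0,0],[0.07,0,0,0,0,0,0]]';  python3 -c "
from h import *
report();report('side')"
```

```text
time_s: 19.48
ee_pos: [601.1, 33.6, 235.0]
ee_rot: [179.9, -0.0, 86.7]
force: [0.3, -0.7, 1.0]
gripper_width: 70.4
time_s: 20.98
ee_pos: [603.4, 73.9, 234.9]
ee_rot: [180.0, -0.0, 86.7]
force: [-0.0, -0.5, 4.7]
gripper_width: 70.2
wrist line [613.4  72. ] -2.65 len 187.3 786
shaft 0.91 [602.7  66.9] yaw -3.11 z 28.1 len 118.0 along -10.4 across -5.6
side line [616.4  15.4] -40.41 len 186.8 2
shaft 0.81 [602.5  64.7] yaw -3.27 z 28.0 len 118.6 along -42.5 across 28.6
```

```bash
cat >> h.py <<'E'
def rel(n,yaw=-3.37):
    f=vision.grab_frame(n); s=sil(n,"shaft"); S=fitcyl(cloud(f,s[0][1]))
    X=cloud(f,f["color"].min(2)>(140 if n!="scene" else 90)); e=np.radians(yaw)
    D=X[:,:2]-[613,74.5]; a=D@[np.cos(e),np.sin(e)]; b=D@[-np.sin(e),np.cos(e)]
    z=X[:,2]; out=cv2.dilate(s[0][1].astype(np.uint8),np.ones((5,5)))
    m=(f["color"].min(2)>(140 if n!="scene" else 90)); 
    v,u=np.nonzero(m&(f["depth"]>0)); ok=(out[v,u]==0)&(abs(b)<9)&(abs(a)<84)&(z<20)
    sb=(np.array(S[0])-[613,74.5])@[-np.sin(e),np.cos(e)]
    # also same pixels on plane z=12
    Y=onplane(f,np.c_[u,v][ok],12.); pb=(Y[:,:2]-[613,74.5])@[-np.sin(e),np.cos(e)]
    print(n,"shaft z",round(S[2],1),"yaw",round((S[1]+90)%180-90,2),"line pts",ok.sum(),"a range",a[ok].min().round(0) if ok.any() else None,"z",z[ok].mean().round(1),"| shaft-line depth",(sb-b[ok].mean()).round(1),"plane",(sb-pb.mean()).round(1))
    return f
E
python3 -c "
from h import *
for n in ('wrist','side','scene'):
  try: rel(n)
  except Exception as e: print(n,e)"
```

```text
wrist shaft z 28.2 yaw -3.09 line pts 460 a range -84.0 z 12.9 | shaft-line depth -7.6 plane -7.3
side shaft z 27.6 yaw -3.25 line pts 2 a range 83.0 z 11.9 | shaft-line depth -8.4 plane -8.3
scene shaft z 27.8 yaw -3.47 line pts 8 a range 75.0 z 11.6 | shaft-line depth -9.1 plane -8.6
```

```bash
python3 -m jog '[[0.07,0.002,0,0,0,0,0],[0.07,0.004,0,0,0,0,0],[0.07,0.002,0,0,0,0,0],[0.07,0,0,0,0,0,0],[0.07,0,0,-0.005,0,0,0],[0.07,0,0,-0.01,0,0,0],[0.07,-0.02,0,-0.01,0,0,0],[0.07,0,0,0,0,0,0]]'; python3 -c "
from h import *
for n in ('wrist','side','scene'):
  try: rel(n)
  except Exception as e: print(n,e)"
```

```text
time_s: 22.48
ee_pos: [602.7, 59.9, 260.7]
ee_rot: [179.9, 0.0, 86.6]
force: [-0.0, 1.2, 0.2]
gripper_width: 70.2
wrist shaft z 28.1 yaw -3.09 line pts 435 a range -84.0 z 12.8 | shaft-line depth -3.6 plane -3.4
side shaft z 27.9 yaw -3.21 line pts 7 a range -81.0 z 11.7 | shaft-line depth -6.6 plane -6.3
scene shaft z 28.0 yaw -3.41 line pts 15 a range 58.0 z 12.9 | shaft-line depth -3.9 plane -4.9
```

```bash
python3 -m jog '[[0.07,0,0,0.015,0,0,0],[0.07,0,0,0.007,0,0,0],[0.07,0,0,0.003,0,0,0],[0.07,0,0,0.001,0,0,0],[0.07,0,0,0,0,0,0]]'
```

```text
time_s: 23.4
ee_pos: [601.9, 61.7, 234.8]
ee_rot: [-179.9, -0.0, 86.7]
force: [-5.2, -0.6, 11.6]
gripper_width: 70.1
```

```bash
python3 -m jog '[[0.07,0,0,-0.0003,0,0,0],[0.07,0.002,0,0,0,0,0],[0.07,0.003,0,0,0,0,0],[0.07,0.002,0,0,0,0,0],[0.07,0.001,0,0,0,0,0],[0.07,0,0,0,0,0,0]]'; python3 -c "
from h import *
for n in ('wrist','side','scene'):
  try: rel(n)
  except Exception as e: print(n,e)"
```

```text
time_s: 24.15
ee_pos: [602.4, 69.8, 234.8]
ee_rot: [-179.9, -0.0, 86.7]
force: [-3.4, 0.6, 9.2]
gripper_width: 70.1
wrist shaft z 28.1 yaw -3.12 line pts 408 a range -84.0 z 12.9 | shaft-line depth 0.6 plane 0.9
side shaft z 27.8 yaw -3.09 line pts 4 a range 79.0 z 13.5 | shaft-line depth -0.4 plane -2.3
scene shaft z 28.0 yaw -3.13 line pts 8 a range 75.0 z 13.5 | shaft-line depth 1.3 plane -0.3
```

```bash
python3 -m jog '[[0.07,0,0,-0.003,0,0,0],[0.07,0,0,-0.01,0,0,0],[0.07,0,0,-0.03,0,0,0],[0.07,-0.03,0,-0.04,0,0,0],[0.07,-0.04,0,-0.03,0,0,0],[0.07,-0.04,0,-0.01,0,0,0],[0.07,0,0,0,0,0,0],[0.07,0,0,0,0,0,0],[0.07,0,0,0,0,0,0]]'; python3 -c "
from h import *
for n in ('wrist','side','scene'):
  try: f=rel(n); cv2.imwrite('pics/%s9.png'%n,f['color'])
  except Exception as e: print(n,e)
report('side')"
```

```text
time_s: 25.58
ee_pos: [596.7, -39.3, 356.2]
ee_rot: [-179.9, -0.0, 86.8]
force: [0.7, -0.2, -0.1]
gripper_width: 70.0
wrist shaft z 28.1 yaw -3.15 line pts 338 a range -84.0 z 12.7 | shaft-line depth 0.9 plane 0.8
side shaft z 44.9 yaw 6.88 line pts 24 a range -84.0 z 11.6 | shaft-line depth 264.7 plane 265.2
scene shaft z 28.0 yaw -3.6 line pts 19 a range 59.0 z 12.4 | shaft-line depth -0.3 plane -0.7
side line [615.7  74.5] -4.06 len 188.1 15
shaft 0.18 [ 527.4 -396.2] yaw 36.42 z 34.7 len 109.6 along -54.8 across -475.7
```

View pics/wrist9.png

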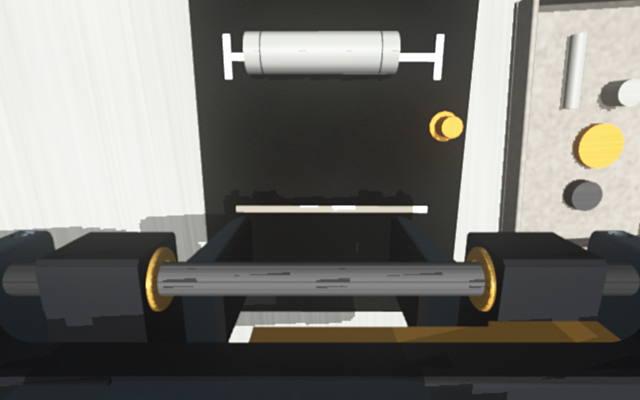

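View pics/side9.png

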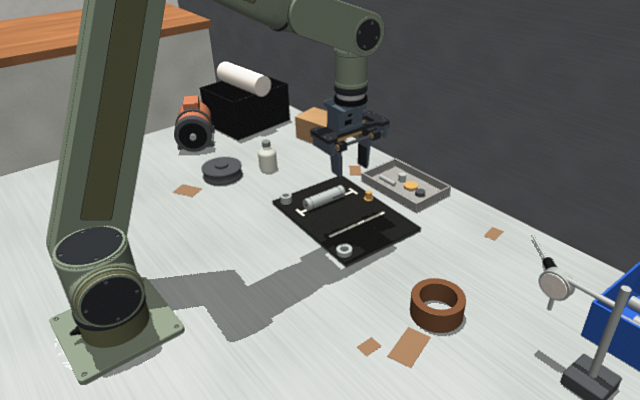

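In the wrist view the shaft (244–399, 30–74) lies on the barred line, between bars at columns 228 and 438. The bushing, collar and bearing haven't moved.

```bash
python3 -c "
from workcell import ticket
print(ticket.job_done())"
```

```text
the job is handed in; nothing more can be done
None
```

The shaft is lying along the barred line, and I handed the job in at about 26 s with the gripper clear of everything. I rolled it about 75 mm across the board in several light strokes on its top (6–12 N).

- **Angle correction:** the shaft started about 2.7° off the line. Twisting my fingertips on top of it had no effect. I straightened it partway by nudging its two ends sideways with a finger on each side, without gripping or lifting it. That nudge was a small slide of the ends, not a roll.
- **Last checks:**

| Check | Wrist camera | Scene camera |
|---|---|---|
| Distance off the line | +0.9 mm | −0.3 to −0.7 mm |
| Shaft angle (line is at about −3.4°) | −3.15° | −3.6° |

- **Off-centre along the line:** the shaft sits about 10 mm towards the robot end, but still between the bars. It started about 12 mm off, and I left that because only sliding would correct it.
- **Check that failed:** the side camera's network did not find the shaft in its final picture. That picture does show the shaft on the line. In its last reading with the fingers still on the shaft, its offset was −0.4 to −2.3 mm, from only four line pixels.
- **Other objects:** the bushing, collar, bearing, tape, pulley and oiler look unmoved in the final pictures. I did not re-measure them.

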